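Load a sleeve rack through the sprung gate of the parts washer

TASK

Load the rack of tube sleeves into the parts washer: with one fingertip press down the thumb rail beside the chute to hold the sprung gate open, and while holding it push the rack along the chute by its upright end plate, past the gate and fully home against the end stop, without the gate touching the rack. Then let the gate spring shut behind the sleeves, and take the hand away. Only push: do not lift the rack, and leave the other things on the bench where they stand.

Things in the scene. Friction and masses are not known exactly. Their poses are not given: they have to be found in the camera images.
- chute: Fixed steel loading chute of a bench parts washer, open on top. Origin on the bench under its centre line, in the gate plane; +y = travel direction to the wash bay, -x = thumb rail side. Floor at z 30 mm, y -300 to 110. Inside width 75 mm, walls 3 mm thick, tops at z 55 (67 beside the bay, y over 5). Spray pipes at x +-46, y 18 to 118, z 78. Grey pump box 130 x 90 x 95 mm at y 115 to 205.
- stop_face (a point): Foot of the end stop's face, on the bay floor at the chute's centre line (chute x 0, y 105, z 30 mm); axes as the chute. The stop is an upright plate 34 mm high. Fully home, the rack's front edge is against it: rack origin 45 mm before this point, 60 mm past the gate plane.
- rack: Loose aluminium rack, about 0.45 kg, in the chute with 2.5 mm play each side. Origin: centre of the carrier's underside, +y = travel direction. Carrier 70 (x) x 90 (y) mm, edges 14 mm high, with eight steel tube sleeves, 16 mm thick, tops at z 33, within y +-41. Starts with its origin 75 to 125 mm before the gate plane.
- push_plate (a point): Centre of the rear face of the rack's upright push plate, the face to push on, 25 mm above the rack's underside; axes as the rack. The plate is 66 mm wide, 50 mm high, 4 mm thick, 135 mm behind the rack's origin, joined to the carrier by a flat tongue 40 mm wide, 4 mm thick. Home, the tongue lies under the shut gate, the plate outside it.
- gate_leaf: Steel gate, one rigid part with its thumb rail, turning on a 10 mm shaft along y. Origin on the shaft axis in the gate plane (chute x -50, z 70 mm); axes as the chute when shut. Leaf: 3 mm plate at y 0, x 30 to 82, z -18 to 35 mm: shut, it stops the sleeves. Bearing blocks on the shaft, 18 mm wide, tops at chute z 82, at y -295, -43 and 12 mm.
- rail_mid (a point): On the black tread of the thumb rail, mid-length, 27 mm out from the shaft axis; moves with the gate, axes as gate_leaf. Rail: strip 230 mm long (115 each way along y), 3 mm thick, outer edge 39 mm from the axis; shut, it slopes 26 deg up outward, this point 84 mm above the bench (about 63 at gate 0.75). Pressing it down anywhere lifts the leaf.
- gate (a joint): Angle of the gate, rad: 0 shut, grows as the rail is pressed, 0.85 at its stop. The sleeves pass freely under the leaf from about 0.6. It takes about 2 N on the rail to start and 6 to 8 N to hold wide open; springs shut when let go.
- jar: Bystander: glass screw jar with a dark metal lid, 64 mm diameter, 86 mm tall; origin at the centre of its underside.
- offcut: Bystander: off-cut of square aluminium tube, 30 x 30 x 120 mm, lying along its own x; origin at the centre of its underside.
- sleeve: Bystander: one spare tube sleeve, 16 mm diameter, 28 mm tall, standing on the bench; origin at the centre of its underside.
- level: Bystander: aluminium spirit level, 220 mm long (own y), 25 mm wide, 48 mm tall, standing on its edge; origin at the centre of its underside.
Things that resemble listed ones, but are neither listed nor needed, are in the scene too. Leave any orange look-alike of the rack alone.

How it is judged:
By the outcome, as a careful person would: the job done as asked, in the order asked, and still so for the second after the job is handed in, with the robot touching nothing.
It also fails if it takes over 38 s, if anything falls off the work surface, if the arm or the gripper's body presses on something with over 40 N, if the wrist force passes 120 N, or if a joint passes its speed limit or range.

ROBOT

A 6-joint arm with a two-finger parallel gripper is mounted at the origin on the work surface. World frame = base frame: x ahead of the robot, y to its left, z up, the work surface at z = 0. Lengths are in mm, angles in rad, forces in N, time in s.
With the tool pointing down it reaches from about 400 to 925 mm from the base axis. Payload 12.5 kg.
Tool frame: the origin (TCP) lies at the very end of the fingers, on their centre line; the grasp point (between the pads) lies 19 mm behind it; x points along the fingers, y is the direction in which the jaws open and shut, and the axes are right-handed (so a half turn about x gives the same grasp; the last joint's range is limited). The gripper opens to 95 mm and grips with 3 to 60 N. Pads are 20 mm wide; open, the fingers measure 119 mm over their backs; the gripper's body (75 mm by 180 mm) begins 59 mm behind the grasp point.
Start: joints at [1.164, 0.491, 1.559, -0, 1.092, -0.106], TCP at [185.161, 596.961, 214.661] pointing down, gripper open.
Joint ranges: [-3.1, 3.1], [-0.84, 2.19], [0.05, 2.79], [-1.13, 4.28], [0.06, 2.93], [-2.69, 2.69]. Speed limits (rad/s): [2.22, 2.22, 2.79, 3.14, 3.14, 3.14].

INTERFACE

Orientations are given as [roll, pitch, yaw] about the fixed x, y, z axes, in that order (R = Rz(yaw) Ry(pitch) Rx(roll)).
In Python, from cell import * gives the robot as it stands.
- The arm moves only by the tool step_arm, never from a script. Its argument "steps" is a list of rows, each a list of 4 numbers: the shift along the tool's x, y, z in units of 50 mm (1.0 is 50 mm), then the turn about the tool's x in units of 8 degrees (1.0 is 8 degrees). A call has 1 to 20 rows; each row shifts and turns the commanded pose from where the row before left it, along the tool's axes as they then stand; what a row does not reach is not made up. A row lasts 1/8 s, in which the tool goes at most 62.5 mm and 10.7 degrees, less where a joint would pass 70% of its speed; a pose out of reach is approached as far as the arm can. A call is refused whole if a number of a shift passes 1 or a number of a turn 1, either way. A call with a gripper value outside its range is refused whole. "jaw" is the closure, from 0 (fully open) to 1 (shut), set as the call begins (left out, the last holds). The fingers move at their own pace and stop on an object; the grip force is fixed at half the most. Time passes only in rows, so rows that do not move let the fingers close. It gives the time, the measured TCP pose, the force and the opening at its end, in the units of the state.
- state(): the state, without advancing time (a new reading comes with each control period).
- read_camera(name): name is "scene" or "top" or "wrist"; returns the picture (420x560x3 uint8, red, green, blue); there is no depth.
- camera_info(name): a dict with "mtx" (3x3 intrinsics, pixels), "k1" (the pictures are not rectified: a ray, as slopes to the right and down, at radius r is drawn at 1 + k1 r^2 times it, then the intrinsics apply), "eye" and "attitude" of the camera in the world; the wrist camera has in their place "hand_eye" (4x4, takes a point from camera to tool coordinates, whose origin is the TCP and whose axes are the tool frame's). Camera axes: x right, y down, z forward; pixel columns grow to the right and rows downward; lengths in mm; the calibration is good to about 2 mm. A picture is of the moment at which its call begins: read the wrist's pose just before it. camera_info takes no time and is no camera call.
- job_done(): hands the job in, once; it reports no verdict.
The state is a dict: "t": time; "joints": joint angles; "qvel": joint speeds; "tau": joint torques, N m; "eef_pos": TCP position; "tcp_rot": TCP orientation; "ft_force": force on the tool from outside, world axes, zero at the start; "moment": the same for the moment, N m; "opening": opening from 0.0 (shut) to 1.0 (fully open).
Only numpy, scipy, OpenCV 4.12 (cv2) and the standard library are available. Lean on these libraries where they do the work, as an engineer would, in place of code of your own. Each camera call takes 0.05 s, during which the arm holds its last target.

## Working session

There is one attempt and no reset: what is moved stays moved. The work goes in short steps, Python scripts to look and compute and a tool call to move; the robot and the scene stay as the last step left them, time stands still between calls to the robot, and variables do not carry over. Pictures are saved under pics/ and viewed, and the job is handed in when it is done.

Besides the shell and the picture viewer there is one more tool, called after "Call:" as name(argument=value, ...) on one line, values as JSON. step_arm: Moves the arm, as the interface text tells. Its arguments: {"type":"object","properties":{"steps":{"type":"array","items":{"type":"array","items":{"type":"number"}}},"jaw":{"type":"number"}},"required":["steps"]}

```bash
ls; mkdir -p pics; python3 - <<'E'
from cell import *
import cv2
print(state())
for n in ["scene","top","wrist"]:
    im=read_camera(n); cv2.imwrite(f"pics/{n}0.png",im[:,:,::-1]); print(n,camera_info(n))
E
```

```text
pics
{'t': 0.0, 'joints': array([ 1.16434973e+00,  4.91536015e-01,  1.55947771e+00, -1.44601310e-05,
        1.09171800e+00, -1.05611760e-01]), 'qvel': array([-0.00062415, -0.0022664 , -0.00125009, -0.00100002, -0.00168033,
        0.00036724]), 'tau': array([ 1.66241374e-03, -6.12637424e+01, -2.58189136e+01,  6.93576713e-02,
        4.81471675e-02, -9.47600279e-05]), 'eef_pos': array([185.08234625, 596.69081143, 214.06665111]), 'tcp_rot': array([-1.66514975,  1.56965718, -1.96597791]), 'ft_force': array([ 0.04213752,  0.03000836, -0.15153309]), 'moment': array([ 0.01849571, -0.00223512,  0.02485063]), 'opening': 0.9975550612181683}
scene {'mtx': array([[398.47958137,   0.        , 276.37364361],
       [  0.        , 398.47958137, 212.38381051],
       [  0.        ,   0.        ,   1.        ]]), 'k1': 0.003970070304725023, 'eye': array([984.65926592, 513.78229504, 775.49770872]), 'attitude': array([-2.36588997,  0.01784552,  2.49770042])}
top {'mtx': array([[395.79038942,   0.        , 275.39093231],
       [  0.        , 395.79038942, 218.72274508],
       [  0.        ,   0.        ,   1.        ]]), 'k1': -0.00973490539532688, 'eye': array([ 365.23029457,  -53.4829147 , 1074.3837066 ]), 'attitude': array([-2.93212323e+00, -3.52335132e-04, -1.58315379e+00])}
wrist {'mtx': array([[358.99087713,   0.        , 278.95829566],
       [  0.        , 358.99087713, 208.1661717 ],
       [  0.        ,   0.        ,   1.        ]]), 'k1': -0.003980920376833911, 'hand_eye': array([[ 8.85917692e-04, -2.55306342e-01,  9.66859807e-01,
        -1.70385185e+02],
       [ 9.99999545e-01,  5.69584488e-04, -7.65880173e-04,
         8.96537707e-01],
       [-3.55174282e-04,  9.66860045e-01,  2.55306731e-01,
        -7.15481559e+01],
       [ 0.00000000e+00,  0.00000000e+00,  0.00000000e+00,
         1.00000000e+00]])}
```

View pics/scene0.png

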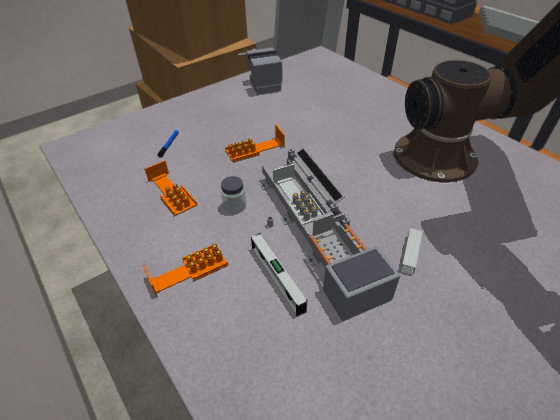

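View pics/top0.png

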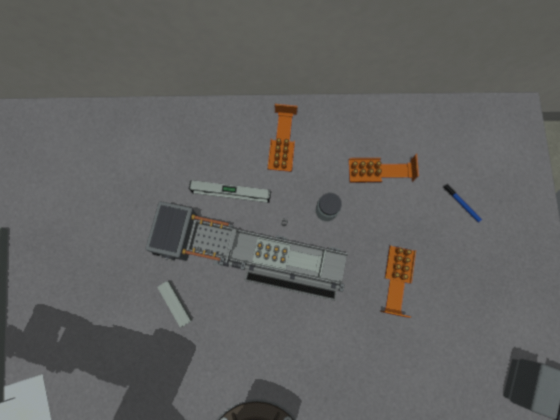

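View pics/wrist0.png

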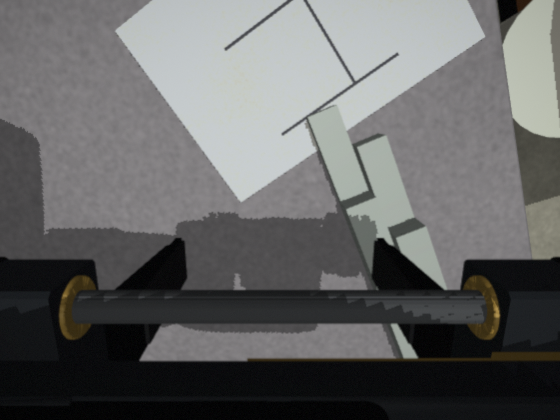

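Candidates for the rack: the grey one in the chute (top view ~(280,255), scene (305,205)). The orange look-alikes at top (282,145), (375,170) and (400,270) are not it. I'll check the choice in close crops.

```bash
python3 - <<'E'
import cv2
a=cv2.imread("pics/top0.png"); cv2.imwrite("pics/top0c.png",cv2.resize(a[190:310,140:360],None,fx=3.6,fy=3.6,interpolation=cv2.INTER_CUBIC))
a=cv2.imread("pics/scene0.png"); cv2.imwrite("pics/scene0c.png",cv2.resize(a[140:320,240:410],None,fx=3.3,fy=3.3,interpolation=cv2.INTER_CUBIC))
E
```

```text
(no output)
```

View pics/top0c.png

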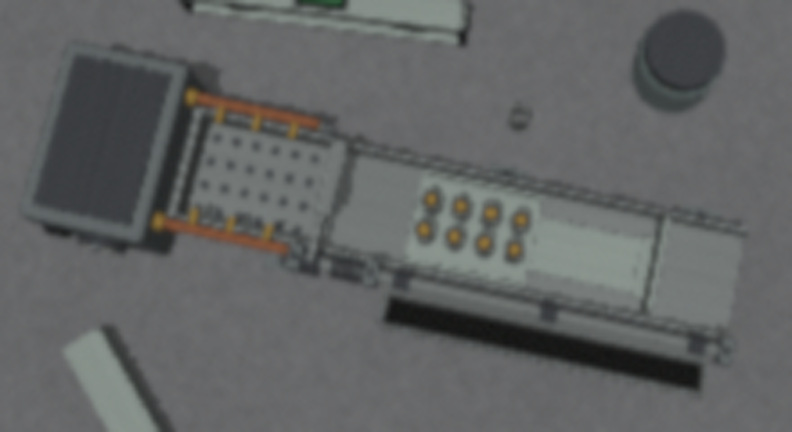

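View pics/scene0c.png

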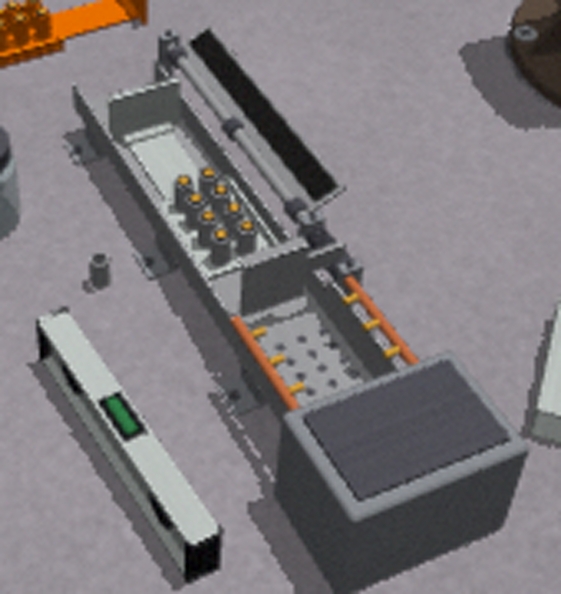

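The crops show the grey aluminium rack with orange-topped sleeves. In the top crop the push plate is at ~(655,262), the tread runs (388,310)–(700,378), and the pump box is on the left. That fits the description, with travel to the image left.

```bash
cat > h.py <<'E'
import numpy as np, cv2
from scipy.spatial.transform import Rotation as R
from scipy.optimize import least_squares
from cell import *
def campose(n,st=None):
    c=camera_info(n)
    if n!="wrist": return c,R.from_euler('xyz',c['attitude']).as_matrix(),np.array(c['eye'])
    Rt=R.from_euler('xyz',st['tcp_rot']).as_matrix(); H=c['hand_eye']
    return c,Rt@H[:3,:3],Rt@H[:3,3]+st['eef_pos']
def proj(P,cp):
    c,Rm,e=cp; q=(np.atleast_2d(P)-e)@Rm; s=q[:,:2]/q[:,2:]; s=s*(1+c['k1']*(s**2).sum(1,keepdims=True))
    return s*[c['mtx'][0,0],c['mtx'][1,1]]+c['mtx'][:2,2]
def ray(uv,cp):
    c,Rm,e=cp; d=(np.atleast_2d(uv)-c['mtx'][:2,2])/[c['mtx'][0,0],c['mtx'][1,1]]; s=d.copy()
    for _ in range(5): s=d/(1+c['k1']*(s**2).sum(1,keepdims=True))
    return np.c_[s,np.ones(len(s))]@Rm.T
def onz(uv,z,cp):
    d=ray(uv,cp); return cp[2]+d*((z-cp[2][2])/d[:,2:])
def ch2w(P,p):
    P=np.atleast_2d(P).astype(float); c,s=np.cos(p[2]),np.sin(p[2])
    return np.c_[p[0]+c*P[:,0]-s*P[:,1],p[1]+s*P[:,0]+c*P[:,1],P[:,2]]
def w2ch(W,p):
    W=np.atleast_2d(W); c,s=np.cos(p[2]),np.sin(p[2]); d=W[:,:2]-p[:2]
    return np.c_[c*d[:,0]+s*d[:,1],-s*d[:,0]+c*d[:,1],W[:,2]]
E
python3 - <<'E'
from h import *
cp=campose("top")
f=lambda a:np.array(a)/3.6+[140,190]
F=[((74,43),(65,205,95)),((190,66),(65,115,95)),((23,213),(-65,205,95)),((142,241),(-65,115,95)),((748,226),(39,-300,55))]
uv=np.array([f(a) for a,_ in F]);P=np.array([b for _,b in F],float)
r=least_squares(lambda p:(proj(ch2w(P,p),cp)-uv).ravel(),[430,0,0.1]);p=r.x
print(p,r.fun.reshape(-1,2).round(1))
for nm,uvp,z in [("tread",[(388,297),(385,320),(703,366),(699,390)],88),("plate top",[(663,215),(645,312)],80),("sleeves",[(431,200),(521,220),(424,231),(513,250)],63),("blocks",[(400,280),(548,310),(697,343),(310,262)],82)]:
    print(nm,w2ch(onz([f(a) for a in uvp],z,cp),p).round(0).tolist())
E
```

```text
[ 5.16204941e+02  5.45464192e+01 -2.20912403e-01] [[-1.5 -1.4]
 [ 0.4 -0.7]
 [-1.2  0.9]
 [ 0.7  0.6]
 [ 1.6  0.4]]
tread [[-66.0, -57.0, 88.0], [-82.0, -58.0, 88.0], [-67.0, -277.0, 88.0], [-83.0, -277.0, 88.0]]
plate top [[30.0, -232.0, 80.0], [-39.0, -232.0, 80.0]]
sleeves [[9.0, -69.0, 63.0], [9.0, -135.0, 63.0], [-13.0, -69.0, 63.0], [-14.0, -134.0, 63.0]]
blocks [[-52.0, -62.0, 82.0], [-51.0, -166.0, 82.0], [-52.0, -271.0, 82.0], [-53.0, 2.0, 82.0]]
```

```bash
cat > plan.py <<'E'
from h import *
def rel(target,psi,st):
    """shift in tool axes (units 50mm) and turn about tool x (units 8deg) so that tool y points at world angle psi"""
    Rt=R.from_euler('xyz',st['tcp_rot']).as_matrix()
    d=Rt.T@(np.array(target)-st['eef_pos'])/50
    a=np.arctan2(Rt[1,1],Rt[0,1]); t=(psi-a+np.pi)%(2*np.pi)-np.pi
    return d, -np.degrees(t)/8  # tool x points down
E
python3 - <<'E'
from plan import *
st=state(); Rt=R.from_euler('xyz',st['tcp_rot']).as_matrix(); print(Rt.round(4))
p=[516.2,54.5,-.221]
for c in [(-36,-262,200),(-36,-60,200),(-36,-170,300)]:
    w=ch2w(c,p)[0]; print(w.round(0),rel(w,-.221,st),rel(w,-.221+np.pi,st)[1])
E
```

```text
[[-3.000e-04  2.962e-01  9.551e-01]
 [-8.000e-04  9.551e-01 -2.962e-01]
 [-1.000e+00 -9.000e-04 -1.000e-04]]
[ 424. -193.  200.] (array([  0.29474828, -13.67727034,   9.23765721]), np.float64(10.678829742866482)) -11.821170257133518
[468.   4. 200.] (array([ 0.29131172, -9.65011248,  8.9158067 ]), np.float64(10.678829742866482)) -11.821170257133518
[ 444. -103.  300.] (array([ -1.70681614, -11.84483799,   9.09092085]), np.float64(10.678829742866482)) -11.821170257133518
```

```bash
cat >> plan.py <<'E'
def sim(rows,pos,Rt):
    pos=np.array(pos,float)
    for r in rows:
        pos=pos+Rt@(np.array(r[:3])*50); Rt=Rt@R.from_rotvec([np.radians(8)*r[3],0,0]).as_matrix()
    return pos,Rt
E
python3 - <<'E'
from plan import *
st=state(); Rt=R.from_euler('xyz',st['tcp_rot']).as_matrix()
p=[516.2,54.5,-.221]
w=ch2w((-36,-225,220),p)[0]
for rows in [[[0,-.2,1,.53]]*20,[[0,-.1,.95,.53]]*20]:
    q,Q=sim(rows,st['eef_pos'],Rt); print(q,w,np.arctan2(Q[1,1],Q[0,1])); s={'eef_pos':q,'tcp_rot':R.from_matrix(Q).as_euler('xyz')}; print(rel(w,-.221,s))
E
```

```text
[ 520.86851136 -269.90771119  214.76687532] [ 431.75434812 -157.13631985  220.        ] -0.20999338892439467
(array([-0.10588104, -2.21329826, -1.83426895]), np.float64(0.07882904517176957))
[ 573.26853188 -182.51532635  214.67997921] [ 431.75434812 -157.13631985  220.        ] -0.20999338892439467
(array([-0.10588104, -2.87393191,  0.09364252]), np.float64(0.07882904517176957))
```

Call:
step_arm(steps=[[0, -0.22, 0.9, 0.53], [0, -0.22, 0.9, 0.53], [0, -0.22, 0.9, 0.53], [0, -0.22, 0.9, 0.53], [0, -0.22, 0.9, 0.53], [0, -0.22, 0.9, 0.53], [0, -0.22, 0.9, 0.53], [0, -0.22, 0.9, 0.53], [0, -0.22, 0.9, 0.53], [0, -0.22, 0.9, 0.53], [0, -0.22, 0.9, 0.53], [0, -0.22, 0.9, 0.53], [0, -0.22, 0.9, 0.53], [0, -0.22, 0.9, 0.53], [0, -0.22, 0.9, 0.53], [0, -0.22, 0.9, 0.53], [0, -0.22, 0.9, 0.53], [0, -0.22, 0.9, 0.53], [0, -0.22, 0.9, 0.53], [0, -0.22, 0.9, 0.53]], jaw=0.26)

```text
t: 2.65
eef_pos: [456.0, -204.1, 214.5]
tcp_rot: [-3.001, 1.571, 1.499]
ft_force: [0.9, 0.4, 0.6]
opening: 0.741
```

```bash
python3 - <<'E'
from plan import *
st=state(); p=[516.2,54.5,-.221]
print(st['t'],st['eef_pos'],st['joints'].round(2),st['opening'],w2ch([st['eef_pos']],p))
print(rel(ch2w((-36,-225,220),p)[0],-.221,st))
E
```

```text
2.65 [ 456.01437295 -204.06790787  214.51653736] [-0.55  0.31  1.86  0.    0.97 -0.34] 0.7411308870083421 [[  -2.04235169 -265.47222356  214.51653736]]
(array([-0.10955667, -0.6722561 , -0.81519661]), np.float64(0.060824476474241156))
```

Call:
step_arm(steps=[[-0.05, -0.35, -0.4, 0.03], [-0.05, -0.35, -0.4, 0.03], [0, 0, 0, 0], [0, 0, 0, 0]])

```text
t: 3.15
eef_pos: [431.3, -156.5, 219.7]
tcp_rot: [1.324, 1.57, -0.465]
ft_force: [-0.9, 0.2, 0.0]
opening: 0.74
```

```bash
python3 - <<'E'
from plan import *
import pickle
st=state(); im=read_camera("wrist"); cv2.imwrite("pics/w1.png",im[:,:,::-1]); pickle.dump(st,open("st1.pkl","wb"))
p=[516.2,54.5,-.221]; print(w2ch([st['eef_pos']],p),st['qvel'].round(3))
E
```

```text
[[ -36.59801853 -224.52815487  219.71845455]] [-0.005  0.008 -0.004 -0.001  0.001  0.   ]
```

View pics/w1.png

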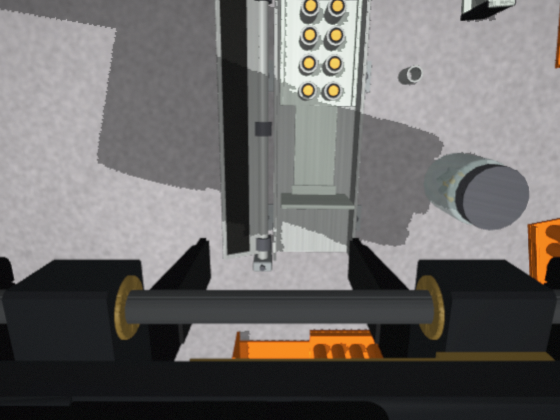

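```bash
python3 - <<'E'
import cv2
a=cv2.imread("pics/w1.png"); cv2.imwrite("pics/w1c.png",cv2.resize(a[90:280,200:380],None,fx=3.1,fy=3.1,interpolation=cv2.INTER_CUBIC))
cv2.imwrite("pics/w1d.png",cv2.resize(a[0:150,200:380],None,fx=3.1,fy=3.1,interpolation=cv2.INTER_CUBIC))
E
```

```text
(no output)
```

View pics/w1c.png

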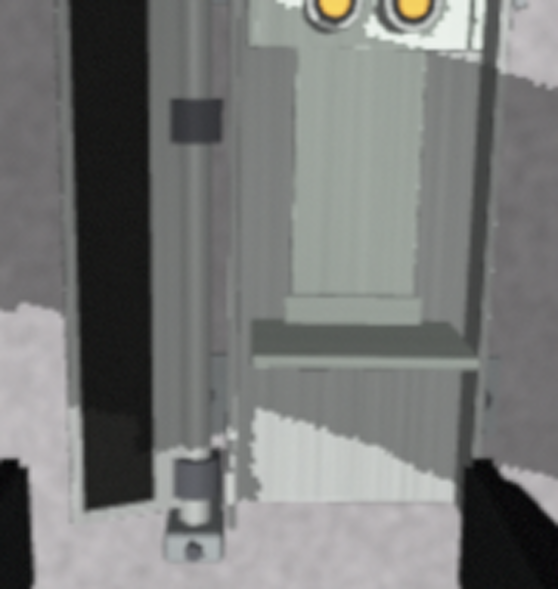

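View pics/w1d.png

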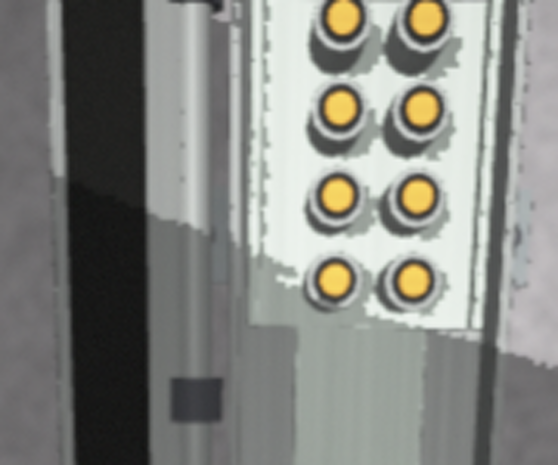

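```bash
python3 - <<'E'
from plan import *
import pickle
st=pickle.load(open("st1.pkl","rb")); cp=campose("wrist",st); p=[516.2,54.5,-.221]
f=lambda a:np.array(a)/3.1+[200,90]
g=lambda a:np.array(a)/3.1+[200,0]
def s(nm,l,z,f=f): print(nm,w2ch(onz([f(a) for a in l],z,cp),p).round(1).tolist())
s("shaft top cl",[(196,50),(195,200),(194,420)],75); s("shaft top far",[(199,50),(197,250)],75,g)
s("block",[(165,545),(222,545)],82)
s("floor end",[(250,502),(455,502)],30)
s("plate rear top",[(253,367),(477,367)],80)
s("tongue",[(294,250),(413,250),(297,60),(425,60)],34)
s("carrier rear",[(250,328),(468,328)],44,g)
s("sleeve tops",[(338,195),(419,195),(342,15),(428,15),(335,280),(414,280)],63,g)
s("tread near end",[(87,508),(154,497)],88)
E
```

```text
shaft top cl [[-49.9, -146.4, 75.0], [-50.5, -187.1, 75.0], [-51.3, -252.1, 75.0]]
shaft top far [[-48.6, -77.4, 75.0], [-49.5, -126.1, 75.0]]
block [[-60.0, -289.1, 82.0], [-43.0, -289.0, 82.0]]
floor end [[-34.3, -296.1, 30.0], [36.6, -295.9, 30.0]]
plate rear top [[-34.0, -234.4, 80.0], [30.6, -234.2, 80.0]]
tongue [[-20.6, -207.6, 34.0], [17.8, -207.5, 34.0], [-20.5, -148.6, 34.0], [19.0, -148.5, 34.0]]
carrier rear [[-35.1, -145.6, 44.0], [30.2, -145.3, 44.0]]
sleeve tops [[-11.1, -110.6, 63.0], [11.1, -110.6, 63.0], [-11.2, -66.1, 63.0], [11.6, -66.0, 63.0], [-11.4, -132.9, 63.0], [10.7, -132.8, 63.0]]
tread near end [[-82.1, -274.9, 88.0], [-62.5, -271.4, 88.0]]
```

```bash
python3 - <<'E'
from plan import *
import pickle
st=pickle.load(open("st1.pkl","rb")); cp=campose("wrist",st)
f=lambda a:np.array(a)/3.1+[200,90]
g=lambda a:np.array(a)/3.1+[200,0]
sh=onz([f((196,50)),f((195,200)),f((194,420)),g((199,50)),g((197,250))],75,cp)
bl=onz([f((193.5,545))],82,cp); fl=onz([f((250,502)),f((455,502))],30,cp)
def res(p):
    return np.r_[w2ch(sh,p)[:,0]+50,(w2ch(bl,p)[0,:2]-[-50,-295]),w2ch(fl,p)[:,1]+300]
r=least_squares(res,[516,54,-.221]); p=r.x; print(p,r.fun.round(1)); np.save("p.npy",p)
def s(nm,l,z,f=f): print(nm,w2ch(onz([f(a) for a in l],z,cp),p).round(1).tolist())
s("plate rear top",[(253,367),(477,367)],80)
s("sleeve tops",[(342,15),(428,15),(335,280),(414,280)],63,g)
s("tread near end",[(87,508),(154,497)],88)
w=w2ch([st['eef_pos']],p); print("tcp",w)
for c in [(-36,-262,120),(-36,-262,92)]: print(ch2w(c,p)[0],rel(ch2w(c,p)[0],p[2],st))
E
```

```text
[ 5.19429666e+02  5.83119241e+01 -2.34752588e-01] [-0.1 -0.2 -0.1  0.2  0.   0.2  0.8 -1.   0.2]
plate rear top [[-33.0, -239.3, 80.0], [31.6, -238.2, 80.0]]
sleeve tops [[-12.5, -70.7, 63.0], [10.3, -70.3, 63.0], [-11.8, -137.5, 63.0], [10.3, -137.1, 63.0]]
tread near end [[-80.5, -280.4, 88.0], [-61.0, -276.7, 88.0]]
tcp [[ -35.76123204 -229.46882224  219.71845455]]
[ 423.47525723 -188.12823371  120.        ] (array([ 1.99446292, -0.01692007,  0.65013327]), np.float64(0.119723980195785))
[ 423.47525723 -188.12823371   92.        ] (array([ 2.5544628 , -0.01727658,  0.65004354]), np.float64(0.119723980195785))
```

Call:
step_arm(steps=[[0.4, 0, 0.13, 0.03], [0.4, 0, 0.13, 0.03], [0.4, 0, 0.13, 0.03], [0.4, 0, 0.13, 0.03], [0.4, 0, 0.13, 0], [0.2, 0, 0, 0], [0.1, 0, 0, 0], [0, 0, 0, 0], [0, 0, 0, 0]])

```text
t: 4.32
eef_pos: [423.8, -187.8, 105.1]
tcp_rot: [1.338, 1.57, -0.468]
ft_force: [-0.1, -0.6, 0.7]
opening: 0.742
```

```bash
python3 - <<'E'
from plan import *
p=np.load("p.npy")
st=state(); im=read_camera("wrist"); cv2.imwrite("pics/w2.png",im[:,:,::-1]); im=read_camera("scene");cv2.imwrite("pics/s2.png",cv2.resize(im[100:300,240:440,::-1],None,fx=3,fy=3,interpolation=cv2.INTER_CUBIC))
print(w2ch([st['eef_pos']],p),st['ft_force'],rel(st['eef_pos'],p[2],st)[1])
E
```

```text
[[ -35.77131896 -261.63640128  105.0947925 ]] [-0.05502774 -0.58250173  0.67949473] -0.0005703833393860012
```

View pics/w2.png

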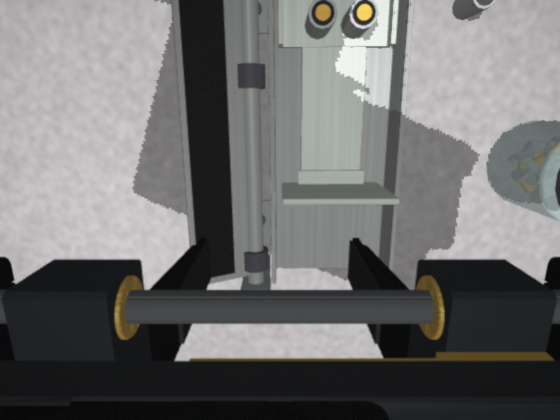

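View pics/s2.png

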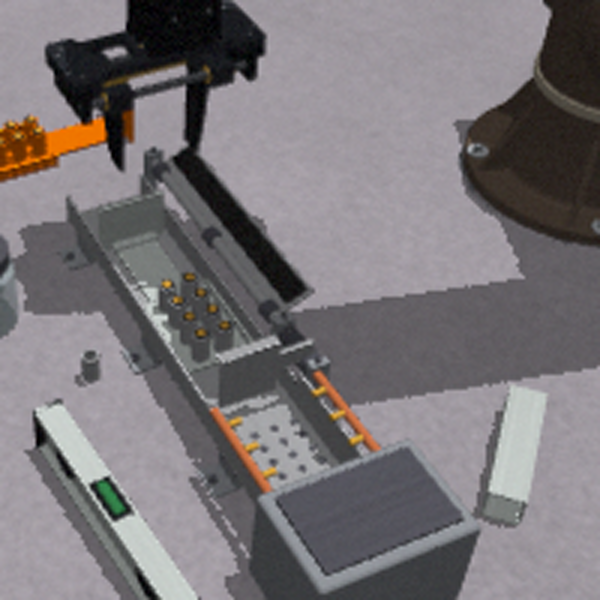

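Wrist view: rail tread at (195–236, 250), finger A lined up over its outer half, finger B behind the plate (plate top edge at row 200). Pressing now.

Call:
step_arm(steps=[[0.2, 0, 0, 0], [0.1, 0, 0, 0], [0.1, 0, 0, 0], [0.1, 0, 0, 0], [0.1, 0, 0, 0], [0, 0, 0, 0], [0, 0, 0, 0]])

```text
t: 5.3
eef_pos: [423.3, -187.7, 74.6]
tcp_rot: [-2.06, 1.57, 2.417]
ft_force: [-1.9, 2.3, 3.8]
opening: 0.738
```

Call:
step_arm(steps=[[0.06, 0, 0, 0], [0.06, 0, 0, 0], [0.05, 0, 0, 0], [0, 0, 0, 0], [0, 0, 0, 0], [0, 0, 0, 0]])

```text
t: 6.05
eef_pos: [423.5, -187.8, 66.3]
tcp_rot: [2.478, 1.571, 0.672]
ft_force: [-2.8, 1.1, 4.9]
opening: 0.741
```

```bash
python3 - <<'E'
from plan import *
p=np.load("p.npy")
st=state(); im=read_camera("wrist"); cv2.imwrite("pics/w3.png",im[:,:,::-1]); im=read_camera("scene");cv2.imwrite("pics/s3f.png",im[:,:,::-1]);cv2.imwrite("pics/s3.png",cv2.resize(im[120:280,250:390,::-1],None,fx=3.7,fy=3.7,interpolation=cv2.INTER_CUBIC))
print(w2ch([st['eef_pos']],p),st['ft_force'])
E
```

```text
[[ -36.10296328 -261.64390924   66.30660977]] [-2.78754144  1.12360758  4.94800869]
```

View pics/w3.png

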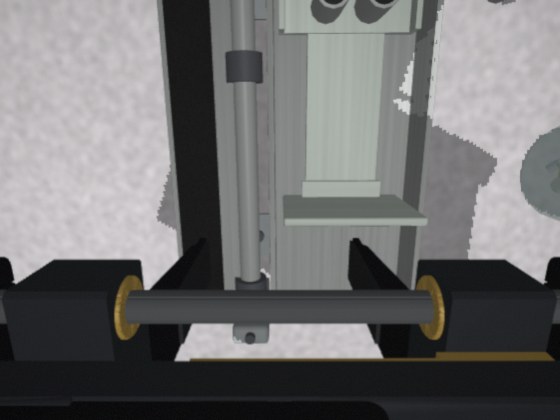

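View pics/s3.png

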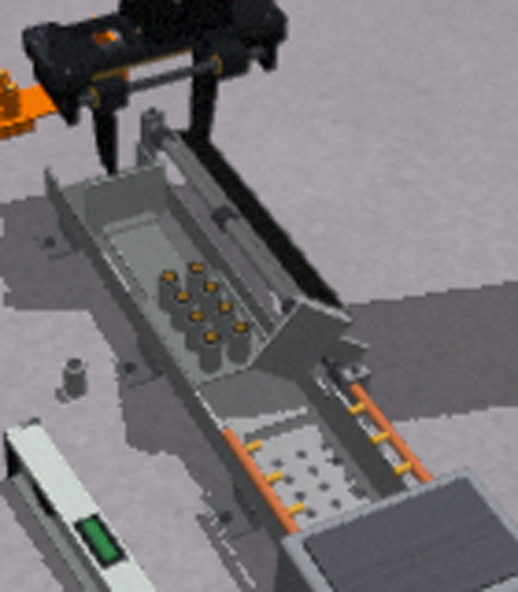

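```bash
python3 - <<'E'
from plan import *
p=np.load("p.npy"); cp=campose("scene")
im=cv2.imread("pics/s3f.png"); cv2.imwrite("pics/s3l.png",cv2.resize(im[180:240,300:370],None,fx=10,fy=10,interpolation=cv2.INTER_CUBIC))
uv=np.array([(353,322),(290,302),(245,368),(310,367)])/3.7+[250,120]
d=ray(uv,cp); n=np.array([-np.sin(p[2]),np.cos(p[2]),0]); t=((np.r_[p[:2],0]-cp[2])@n)/(d@n)
W=w2ch(cp[2]+d*t[:,None],p); print(W.round(1))
for g in (0.5,.65,.75,.85):
    c,s=np.cos(g),np.sin(g)
    L=np.array([(x*c-z*s-50,0,70+x*s+z*c) for x,z in [(30,-18),(82,-18),(82,35),(30,35)]])
    print(g,((proj(ch2w(L,p),cp)-[300,180])*10).round(0).tolist())
E
```

```text
[[-56.8  -0.  111.5]
 [ -8.2  -0.  148.7]
 [ 19.8  -0.  102.4]
 [-28.5   0.   82.2]]
0.5 [[284.0, 448.0], [119.0, 435.0], [229.0, 261.0], [395.0, 280.0]]
0.65 [[286.0, 433.0], [138.0, 394.0], [275.0, 223.0], [421.0, 268.0]]
0.75 [[289.0, 422.0], [155.0, 367.0], [307.0, 200.0], [438.0, 263.0]]
0.85 [[294.0, 411.0], [175.0, 340.0], [341.0, 179.0], [455.0, 258.0]]
```

View pics/s3l.png

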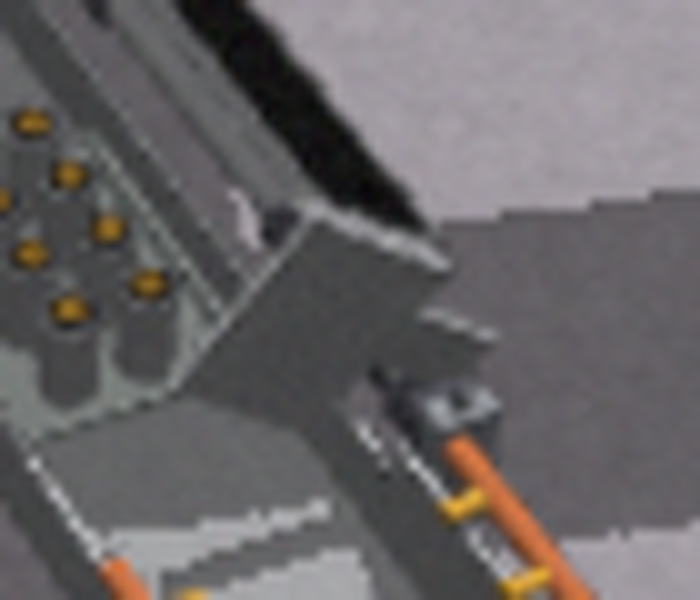

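Gate is at ~0.70 rad by the leaf corners (315,205), (450,262), (180,388). I'll press about 1 mm more, then start the push.

Call:
step_arm(steps=[[0.02, 0, 0, 0], [0, 0, -0.08, 0], [0, 0, -0.08, 0], [0, 0, -0.08, 0], [0, 0, -0.08, 0], [0, 0, -0.08, 0], [0, 0, -0.08, 0], [0, 0, -0.08, 0], [0, 0, -0.08, 0], [0, 0, 0, 0]])

```text
t: 7.4
eef_pos: [431.7, -157.3, 65.6]
tcp_rot: [1.199, 1.568, -0.606]
ft_force: [-2.3, -2.0, 6.5]
opening: 0.738
```

```bash
python3 - <<'E'
from plan import *
p=np.load("p.npy")
st=state(); im=read_camera("wrist"); cv2.imwrite("pics/w4.png",im[:,:,::-1]); im=read_camera("scene");cv2.imwrite("pics/s4.png",cv2.resize(im[120:280,250:390,::-1],None,fx=3.7,fy=3.7,interpolation=cv2.INTER_CUBIC))
print(w2ch([st['eef_pos']],p),st['ft_force'],rel(st['eef_pos'],p[2],st)[1])
E
```

```text
[[ -35.14607846 -230.07370251   65.60268771]] [-2.26801946 -2.01552315  6.50629827] 0.0015872204079323484
```

View pics/w4.png

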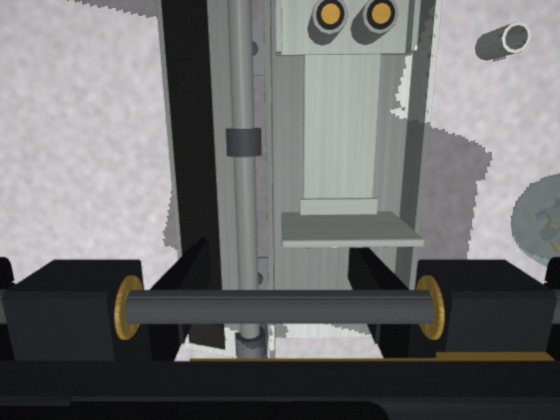

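View pics/s4.png

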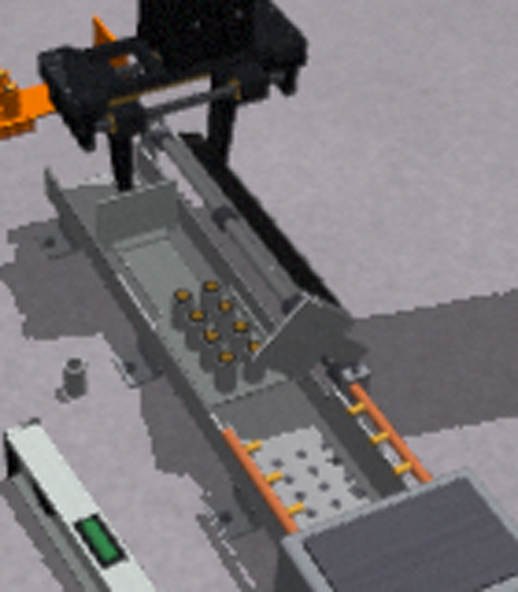

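Rack is moving (sleeves now at crop (215,320)); the leaf is clear above it. Continuing.

Call:
step_arm(steps=[[0, -0.01, -0.1, 0], [0, -0.01, -0.1, 0], [0, 0, -0.1, 0], [0, 0, -0.1, 0], [0, 0, -0.1, 0], [0, 0, -0.1, 0], [0, 0, -0.1, 0], [0, 0, -0.1, 0], [0, 0, -0.1, 0], [0, 0, -0.1, 0], [0, 0, -0.1, 0], [0, 0, -0.1, 0], [0, 0, -0.1, 0], [0, 0, -0.1, 0]])

```text
t: 9.25
eef_pos: [447.0, -89.1, 65.6]
tcp_rot: [1.194, 1.568, -0.612]
ft_force: [-3.2, -7.3, 6.2]
opening: 0.736
```

```bash
python3 - <<'E'
from plan import *
p=np.load("p.npy")
st=state(); im=read_camera("scene");cv2.imwrite("pics/s5.png",cv2.resize(im[120:280,250:390,::-1],None,fx=3.7,fy=3.7,interpolation=cv2.INTER_CUBIC))
print(w2ch([st['eef_pos']],p),st['ft_force'],rel(st['eef_pos'],p[2],st)[1])
E
```

```text
[[ -36.14362744 -160.21424186   65.59902686]] [-3.20613746 -7.29043232  6.23155218] 0.00036389806561270215
```

View pics/s5.png

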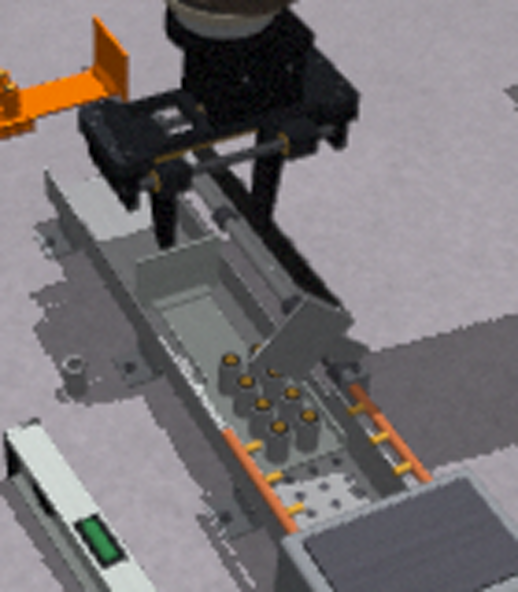

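Sleeves are passing under the raised leaf, crop (270,390). Keep going, about 60 mm more.

Call:
step_arm(steps=[[0, 0, -0.1, 0], [0, 0, -0.1, 0], [0, 0, -0.1, 0], [0, 0, -0.1, 0], [0, 0, -0.1, 0], [0, 0, -0.1, 0], [0, 0, -0.1, 0], [0, 0, -0.1, 0], [0, 0, -0.1, 0], [0, 0, -0.1, 0], [0, 0, -0.1, 0], [0, 0, -0.1, 0], [0, 0, -0.06, 0], [0, 0, -0.04, 0], [0, 0, 0, 0]])

```text
t: 11.18
eef_pos: [462.0, -25.7, 65.6]
tcp_rot: [1.385, 1.569, -0.42]
ft_force: [-1.9, -5.1, 8.2]
opening: 0.739
```

```bash
python3 - <<'E'
from plan import *
p=np.load("p.npy")
st=state(); im=read_camera("wrist"); cv2.imwrite("pics/w6.png",im[:,:,::-1]); im=read_camera("scene");cv2.imwrite("pics/s6.png",cv2.resize(im[120:280,250:390,::-1],None,fx=3.7,fy=3.7,interpolation=cv2.INTER_CUBIC))
print(w2ch([st['eef_pos']],p),st['ft_force'],rel(st['eef_pos'],p[2],st)[1])
E
```

```text
[[-36.29781278 -95.01467131  65.60574983]] [-1.89743856 -5.09997739  8.1680882 ] -0.0001715497367609707
```

View pics/s6.png

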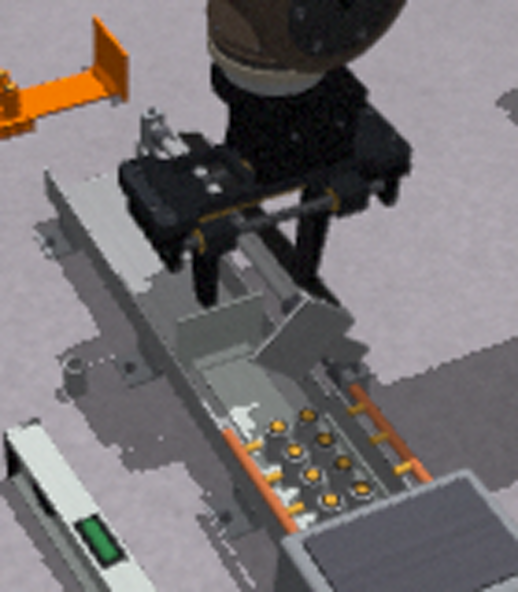

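View pics/w6.png

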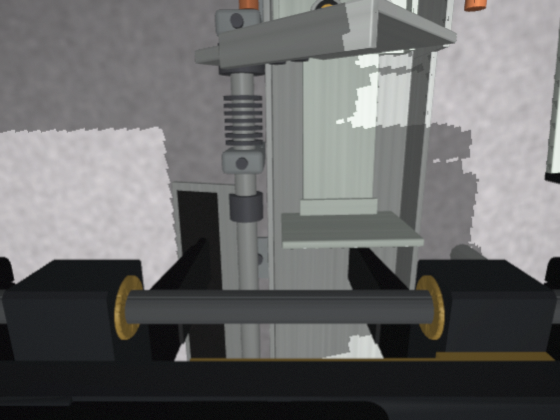

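Call:
step_arm(steps=[[0, 0, -0.04, 0], [0, 0, -0.04, 0], [0, 0, -0.04, 0], [0, 0, -0.03, 0], [0, 0, -0.02, 0], [0, 0, 0, 0]])

```text
t: 12.02
eef_pos: [463.8, -17.8, 65.6]
tcp_rot: [1.108, 1.569, -0.698]
ft_force: [-3.9, -11.8, 9.0]
opening: 0.74
```

Call:
step_arm(steps=[[0, 0, -0.02, 0], [0, 0, 0, 0], [0, 0, 0, 0]])

```text
t: 12.4
eef_pos: [463.8, -17.6, 65.6]
tcp_rot: [0.685, 1.569, -1.121]
ft_force: [-6.1, -20.0, 8.6]
opening: 0.741
```

Call:
step_arm(steps=[[0, 0, -0.02, 0], [0, 0, 0, 0], [0, 0, 0, 0]])

```text
t: 12.78
eef_pos: [463.7, -17.2, 65.7]
tcp_rot: [0.326, 1.569, -1.481]
ft_force: [-9.2, -28.3, 12.0]
opening: 0.74
```

```bash
python3 - <<'E'
from plan import *
p=np.load("p.npy")
st=state(); im=read_camera("scene");cv2.imwrite("pics/s7.png",cv2.resize(im[210:280,300:370,::-1],None,fx=8,fy=8,interpolation=cv2.INTER_CUBIC))
im=read_camera("top");cv2.imwrite("pics/t7.png",cv2.resize(im[200:280,170:270,::-1],None,fx=7,fy=7,interpolation=cv2.INTER_CUBIC))
print(w2ch([st['eef_pos']],p),st['ft_force'])
uv=proj(ch2w([(11,60+33,63),(11,60-33,63),(0,105,64),(37,-0+105,30)],p),campose("top")); print((uv-[170,200])*7); print((proj(ch2w([(11,60+33.4,63),(11,60-33.4,63),(-11,93.4,63),(-11,26.6,63)],p),campose("scene"))-[300,210])*8)
E
```

```text
[[-36.60808248 -86.43988741  65.676863  ]] [ -9.1640893  -28.26301902  12.00875781]
[[192.37227609 212.64469079]
 [364.72548629 251.4125896 ]
 [152.80499742 233.64988324]
 [196.31925711 156.36297094]]
[[304.29555965 382.98309637]
 [191.18322571 218.55913126]
 [372.54967135 357.59959483]
 [257.00424027 195.36000075]]
```

View pics/s7.png

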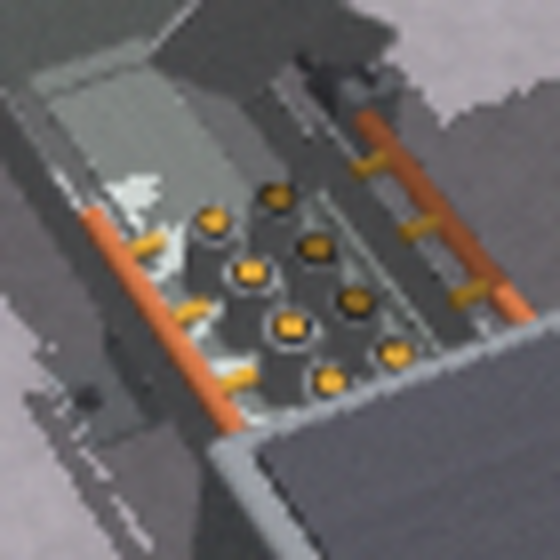

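View pics/t7.png

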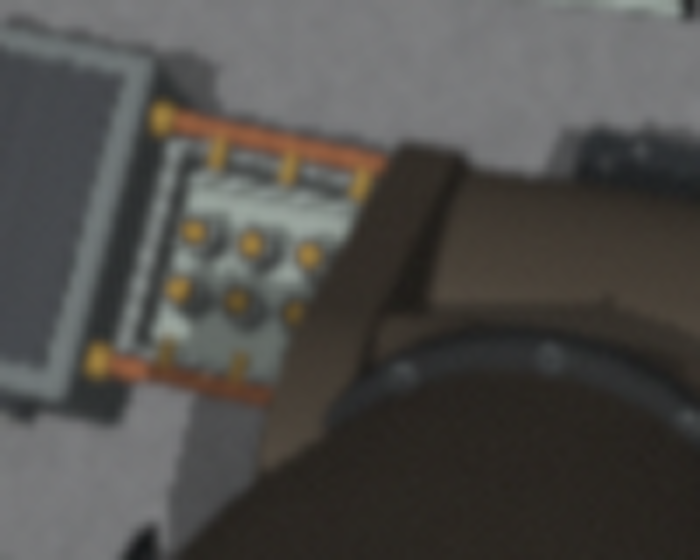

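The push stalled at TCP y −86 with force up to 28 N, and the sleeve pixels match the predicted home position to about 2–3 mm, so the rack is against the stop. Backing off the plate while still holding the gate, then letting it up smoothly.

Call:
step_arm(steps=[[0, 0, 0.06, 0], [0, 0, 0.06, 0], [0, 0, 0.06, 0], [0, 0, 0, 0], [-0.06, 0, 0, 0], [-0.08, 0, 0, 0], [-0.08, 0, 0, 0], [-0.08, 0, 0, 0], [-0.08, 0, 0, 0], [-0.08, 0, 0, 0], [-0.1, 0, 0, 0], [-0.2, 0, 0, 0], [-0.4, 0, 0, 0], [-0.6, 0, 0, 0], [-0.6, 0, 0, 0], [-0.4, 0, 0, 0], [0, 0, 0, 0]])

```text
t: 15.0
eef_pos: [462.1, -23.8, 204.5]
tcp_rot: [1.635, 1.568, -0.17]
ft_force: [-0.4, -0.3, -0.2]
opening: 0.737
```

Call:
step_arm(steps=[[-0.3, 0, 0.5, 0], [-0.3, 0, 0.8, 0], [-0.3, 0, 0.8, 0], [0, 0, 0.8, 0], [0, 0, 0.8, 0], [0, 0, 0.4, 0], [0, 0, 0, 0], [0, 0, 0, 0]])

```text
t: 16.0
eef_pos: [413.9, -222.4, 247.6]
tcp_rot: [-2.199, 1.57, 2.278]
ft_force: [-0.3, 0.0, 0.5]
opening: 0.737
```

```bash
python3 - <<'E'
from plan import *
p=np.load("p.npy")
st=state(); w=read_camera("wrist"); cv2.imwrite("pics/w8.png",w[:,:,::-1]); im=read_camera("scene");cv2.imwrite("pics/s8.png",cv2.resize(im[120:280,250:390,::-1],None,fx=3.7,fy=3.7,interpolation=cv2.INTER_CUBIC));cv2.imwrite("pics/s8f.png",im[:,:,::-1])
im=read_camera("top");cv2.imwrite("pics/t8f.png",im[:,:,::-1]);cv2.imwrite("pics/t8.png",cv2.resize(im[190:310,140:360,::-1],None,fx=3.6,fy=3.6,interpolation=cv2.INTER_CUBIC))
print(st['t'],w2ch([st['eef_pos']],p),st['ft_force'])
E
```

```text
16.0 [[ -37.33168952 -297.57610377  247.57003316]] [-0.30586376  0.03748086  0.50485968]
```

View pics/w8.png

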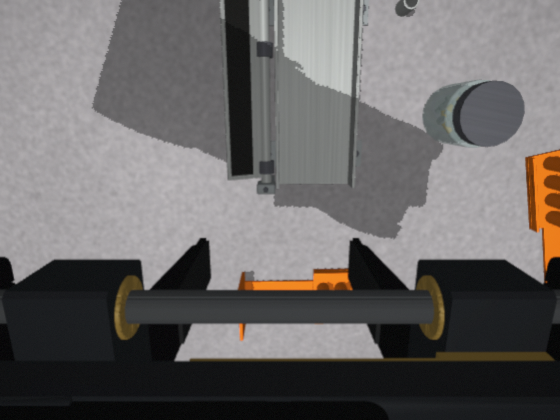

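View pics/s8.png

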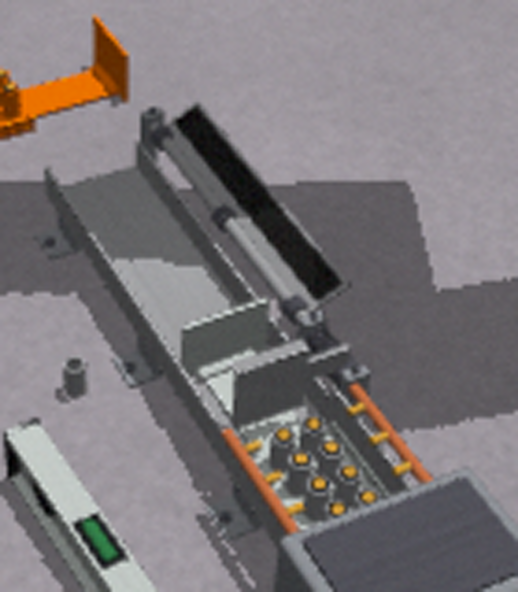

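View pics/t8.png

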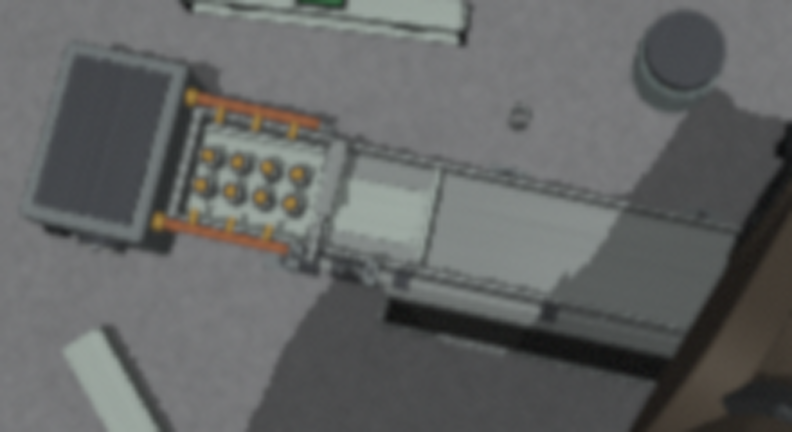

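```bash
python3 - <<'E'
from plan import *
p=np.load("p.npy"); cp=campose("top")
def cen(fn,roi):
    im=cv2.imread(fn); h=cv2.cvtColor(im,cv2.COLOR_BGR2HSV); m=cv2.inRange(h,(12,110,80),(28,255,255))
    M=np.zeros_like(m); x0,y0,x1,y1=roi; M[y0:y1,x0:x1]=m[y0:y1,x0:x1]
    n,l,s,c=cv2.connectedComponentsWithStats(M); print([(tuple(c[i].round(1)),s[i,4]) for i in range(1,n)]); return c[1:]
a=cen("pics/top0.png",(250,235,292,265)); b=cen("pics/t8f.png",(194,229,226,250))
for q in (a,b): W=w2ch(onz(q,63,cp),p); print(W.round(1)[:, :2].tolist(), W.mean(0))
E
```

```text
[((np.float64(259.4), np.float64(244.8)), np.int32(5)), ((np.float64(267.6), np.float64(246.8)), np.int32(5)), ((np.float64(276.0), np.float64(248.7)), np.int32(7)), ((np.float64(284.2), np.float64(250.6)), np.int32(5)), ((np.float64(257.4), np.float64(253.2)), np.int32(5)), ((np.float64(265.8), np.float64(255.2)), np.int32(6)), ((np.float64(274.0), np.float64(257.0)), np.int32(5)), ((np.float64(282.5), np.float64(259.0)), np.int32(6))]
[((np.float64(197.5), np.float64(232.5)), np.int32(4)), ((np.float64(205.5), np.float64(234.5)), np.int32(4)), ((np.float64(213.6), np.float64(236.2)), np.int32(5)), ((np.float64(222.2), np.float64(237.8)), np.int32(6)), ((np.float64(195.3), np.float64(241.0)), np.int32(7)), ((np.float64(203.5), np.float64(242.5)), np.int32(4)), ((np.float64(211.8), np.float64(244.2)), np.int32(6)), ((np.float64(220.3), np.float64(246.0)), np.int32(7)), ((np.float64(194.0), np.float64(249.0)), np.int32(1))]
[[9.7, -72.5], [9.3, -94.3], [9.3, -116.4], [9.2, -138.1], [-12.5, -72.5], [-12.7, -94.7], [-12.7, -116.1], [-12.9, -138.5]] [  -1.65999292 -105.37447049   63.        ]
[[5.6, 91.5], [5.1, 69.9], [5.4, 48.3], [6.2, 25.6], [-17.2, 91.3], [-16.3, 69.6], [-15.7, 47.5], [-15.5, 25.1], [-38.0, 89.1]] [-8.93707153 61.97232098 63.        ]
```

```bash
python3 -c "
from cell import *
print(job_done(), state()['t'])"
```

```text
the job is handed in; nothing more can be done
the job is handed in; nothing more can be done
```

The rack is home against the end stop, the gate is shut behind the sleeves, and I handed the job in at about 16 s.

**What I did:** One fingertip pressed the thumb rail and held the gate open, to about 0.70 rad by the leaf corners and then about 1 mm further. The other fingertip pushed the rack by its end plate until it stalled at the stop, where the force rose from about 5 N to 28 N. I then backed off the plate while still holding the gate, let the gate up smoothly and took the hand away.

**Last checks:**
- **Rack position:** The sleeves moved 164 mm in the top view, which puts the rack origin about 60 mm past the gate, as required. It did not shift when the hand left.
- **Gate and hand:** The scene view shows the gate shut between the sleeves and the plate. The wrist force is about zero, and the hand is clear.
- **Clearance and bystanders:** The pictures during the push show the leaf clear above the sleeves. I saw none of the other bench items moved in the last pictures, but I didn't measure them.
- **Disagreement:** The top view puts the rack about 5 mm off the chute centre line, but the play is only 2.5 mm each side. I put this down to yaw and calibration error in my chute fit.

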